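Open the pickup winder's guard for service and hold it

TASK

First push the orange service plug fully home in the socket of the grey box and let go of it; then, with the plug in, squeeze the red catch of the pickup winder home between the fingers (its tab right up toward its fixed jaw), and after it the blue catch in the same way. Then take the black post on the guard gate, swing the gate toward the robot past its detent to at least 65 degrees from closed, and finish while still holding the post there, for the gate springs back if let go. Leave the other things on the bench where they are.

Things in the scene. Friction and masses are not known exactly. Their poses are not given: they have to be found in the camera images.
- plug: service plug standing upright on the bench, 54 mm tall, 70 g or so: a square steel foot 20 x 20 mm (tapering to 15 x 15 mm over the lowest 5 mm) from z 0 to 24 mm and above it an orange square head 32 x 32 mm from z 24 to 54 mm. Origin: centre of the foot's underside; z up, x and y along its sides
- pod: grey socket box fixed to the bench, 90 (x) x 70 (y) x 45 (z) mm, origin at the centre of its underside; the square hole in the middle of its top has sides along its x and y
- socket_mouth (a point): centre of the square hole's mouth in the top of the grey box, 45 mm above the bench; hole 23 x 23 mm with a 2 mm chamfer, 27 mm deep. With the plug home its head rests on the box top and its origin lies 24 mm below this point. Any quarter turn of the plug fits. The box carries the axes
- winder: pickup winder fixed to the bench, x pointing away from the robot, y left; origin on the bench. Grey base x -100..120, y -150..180 mm, 20 mm high. A dark bridge (36 mm deep at x -20 mm, y -130..105 mm, top 105 mm above the bench) carries the catches; the green motor housing behind it is 105 mm high. The closed gate stands in front, in the plane x -60 mm
- gate (a joint): opening angle of the guard gate in rad: 0 closed, up to 1.5; opens toward the robot, clockwise seen from above. Its spring pulls it shut with 0.06 N m at 0, 0.44 N m at 1.25 rad. A roller detent between 0.55 and 0.95 rad takes about 1 N m (4 to 6 N at the post) to pass; let go beyond it, the gate springs back onto it, near 0.8 rad. Locked until both catches are in
- gate_hinge (a point): point on the gate's vertical hinge axis, 120 mm above the bench, at x -60, y +110 mm in the winder's frame. Gate: yellow frame, clear panel, 225 mm long from here, 8 mm thick, from 30 to 120 mm above the bench; on its top edge two steel pegs (8 mm square, to 136 mm above the bench, 65 and 165 mm from the hinge) held by the catch hooks
- gate_post: black round upright post on the gate's top edge, diameter 16 mm, 55 mm tall; origin: centre of its foot, 120 mm above the bench and 190 mm from the hinge axis; its top is 175 mm above the bench. Swings with the gate; at 0 it lies from the hinge along the winder's -y
- catch_red: red squeeze catch on the winder's bridge, axes as the winder's; origin under its steel foot, 105 mm above the bench. Sliding jaw (tab): x -13..13, y -27..-13, z 7..45 mm; it slides along +y to the fixed jaw. Outside width 52 mm, squeezed home 37 mm (then centred at y +6.5 mm). A steel hook on the tab (y -20 mm) reaches 54 mm to -x over the gate. Red and blue may swap places
- catch_blue: blue squeeze catch on the winder's bridge, axes as the winder's; origin under its steel foot, 105 mm above the bench. Sliding jaw (tab): x -13..13, y -27..-13, z 7..45 mm; it slides along +y to the fixed jaw. Outside width 52 mm, squeezed home 37 mm (then centred at y +6.5 mm). A steel hook on the tab (y -20 mm) reaches 54 mm to -x over the gate. Red and blue may swap places
- red_block: fixed jaw of the red catch: x -13..13, y +13..+25, z 5..45 mm in the catch's frame, which is its own frame too (same origin). Tops of both jaws are 150 mm above the bench
- blue_block: fixed jaw of the blue catch: x -13..13, y +13..+25, z 5..45 mm in the catch's frame, which is its own frame too (same origin). Tops of both jaws are 150 mm above the bench
- red_tab (a joint): travel of the red tab in m: 0 as released (starts up to 0.002), 0.015 squeezed home, where it stops; friction of about 8 N, no spring, so it stays where it is left. Below about 0.010 its hook still blocks the gate
- blue_tab (a joint): travel of the blue tab in m: 0 as released (starts up to 0.002), 0.015 squeezed home, where it stops; friction of about 8 N, no spring, so it stays where it is left. Below about 0.010 its hook still blocks the gate
- glue_jar: bystander: glue jar, diameter 56, height 75 mm, origin under its centre
- tape_roll: bystander: roll of blue tape, diameter 90, height 24 mm, origin under its centre
- screwdriver: bystander: screwdriver lying on the bench along its x, about 200 mm long
- bobbin: bystander: wound pickup bobbin, 30 x 62 x 20 mm, origin under its centre
- tuner: bystander: brass tuning machine, 65 x 36 x 16 mm, origin under its gear box
- parts_tray: bystander: open steel tray 110 x 80 x 30 mm, origin under its centre
- sanding_block: bystander: cork sanding block 100 x 55 x 30 mm, origin under its centre

How it is judged (in metres and radians):
On the way, in this order (a step that is already met when the one before it is completed fails the run):
1. the plug is fully home in the socket and let go (z of plug in the frame of socket_mouth below -0.0205 m and horizontal distance between plug and socket_mouth below 0.004 m and angle between plug's own z axis and vertical below 0.08 rad and contact force between the fingers and plug below 0.1 N), for 0.2 s.
2. the red catch is squeezed home, tab against fixed jaw (value of joint red_tab above 0.0125 m and contact force between the fingers and red_block above 1 N), for 0.1 s.
3. the blue catch is squeezed home, tab against fixed jaw (value of joint blue_tab above 0.0125 m and contact force between the fingers and blue_block above 1 N), for 0.1 s.
4. the gate is past its detent (value of joint gate above 1 rad), for 0.1 s.
At the end, for the whole second after the job is handed in: The gate stands still at 1.12 rad (64 degrees) or more with the fingers bearing on its black post with over 1 N; both tabs are in by more than 11 mm of their 15; the plug is in the socket to within 3.5 mm of full depth, centred within 4 mm and upright within 0.08 rad (value of joint gate above 1.12 rad and velocity of joint gate between -0.1 and 0.1 rad/s and contact force between the fingers and gate_post above 1 N and value of joint each of red_tab, blue_tab above 0.011 m and z of plug in the frame of socket_mouth below -0.0205 m and horizontal distance between plug and socket_mouth below 0.004 m and angle between plug's own z axis and vertical below 0.08 rad); the arm keeps its last pose, push and grip.
It fails at once if the blue catch squeezed before the red one (value of joint blue_tab above 0.008 m and value of joint red_tab below 0.008 m).
It fails at once if a catch squeezed while the plug is not in the socket (value of joint any of red_tab, blue_tab above 0.008 m and (z of plug in the frame of socket_mouth above -0.02 m or horizontal distance between plug and socket_mouth above 0.005 m)).
It fails at once if another thing on the bench moved by more than 30 mm (distance of any of glue_jar, tape_roll, screwdriver, bobbin, tuner, parts_tray, sanding_block from where it was at the start of the episode above 0.03 m).
It also fails if it takes over 72 s, if anything falls off the work surface, if the arm or the gripper's body presses on something with over 40 N, if the wrist force passes 120 N, or if a joint passes its speed limit or range.

ROBOT

A 6-joint arm with a two-finger parallel gripper is mounted at the origin on the work surface. World frame = base frame: x ahead of the robot, y to its left, z up, the work surface at z = 0. Lengths are in mm, angles in degrees, forces in N, time in s.
With the tool pointing down it reaches from about 350 to 850 mm from the base axis. Payload 8.1 kg.
Tool frame: the origin (TCP) lies between the finger pads; the fingertips stand 22 mm ahead of it and the grasp point (between the pads) lies 3 mm ahead of it; z points along the fingers, y is the direction in which the jaws open and shut (so a half turn about z gives the same grasp; the last joint's range is limited). The gripper opens to 85 mm and grips with 20 to 120 N. Pads are 22 mm wide; open, the fingers measure 114 mm over their backs; the gripper's body (76 mm by 85 mm) begins 54 mm behind the grasp point. The pads swing forward as they close: fully open they stand 13 mm farther back than shut.
Start: joints at [63.06, 7.471, 85.268, -0, 87.261, -4.893], TCP at [225.203, 556.137, 214.692] pointing down, gripper open.
Joint ranges: [-169.43, 169.43], [-51.17, 129.36], [1.28, 143.12], [-76.62, 256.62], [0, 156.53], [-152.29, 152.29]. Speed limits (degrees/s): [136.94, 136.94, 159.86, 180, 180, 180].

INTERFACE

Orientations are given as [roll, pitch, yaw] about the fixed x, y, z axes, in that order (R = Rz(yaw) Ry(pitch) Rx(roll)).
In Python, from bench import r gives the robot as it stands.
- The arm moves only by the tool drive_tool, never from a script. Its argument "moves" is a list of rows, each a list of 2 entries, a list of its own where there are three numbers: the shift along the world's x, y, z in mm, then the turn about the world's z in degrees. A call has exactly 8 rows; each row is the pose to reach, as a shift and turn from the pose commanded when the call began; what a row does not reach only later rows make up. A row lasts 1/12 s, in which the tool goes at most 41.7 mm and 7.16 degrees, less where a joint would pass 70% of its speed; a pose out of reach is approached as far as the arm can. A call with a gripper value outside its range is refused whole. "fingers" is the finger opening in mm, from 0 to 85.4, set as the call begins (left out, the last holds). The fingers move at their own pace and stop on an object; "squeeze" is the grip in N (left out, the last holds). Time passes only in rows, so rows that repeat a pose let the fingers close, or fill a call up. It gives the time, the measured TCP pose, the force and the opening at its end, in the units of the state.
- r.sense(): the state, without advancing time (a new reading comes with each control period).
- r.snapshot(name): name is "scene" or "top" or "wrist"; returns a dict with "pixels" (400x640x3 uint8, red, green, blue), "camera_matrix" (3x3 intrinsics, pixels), "k1" (the pictures are not rectified: a ray, as slopes to the right and down, at radius r is drawn at 1 + k1 r^2 times it, then the intrinsics apply), "xyz" and "orientation" of the camera in the world. Camera axes: x right, y down, z forward; pixel columns grow to the right and rows downward; lengths in mm; the calibration is good to about 2 mm. A picture is of the moment at which its call begins. There is no depth.
- r.hand_in(): hands the job in, once; it reports no verdict.
The state is a dict: "time": time; "joint_pos": joint angles; "qd": joint speeds; "joint_efforts": joint torques, N m; "tool_pos": TCP position; "tcp_rot": TCP orientation; "ft_force": force on the tool from outside, world axes, zero at the start; "wrist_torque": the same for the moment, N m; "finger_gap": finger opening in mm.
Only numpy, scipy, OpenCV 4.12 (cv2) and the standard library are available. Lean on these libraries where they do the work, as an engineer would, in place of code of your own. Each camera call takes 0.05 s, during which the arm holds its last target.

## Working session

There is one attempt and no reset: what is moved stays moved. The work goes in short steps, Python scripts to look and compute and a tool call to move; the robot and the scene stay as the last step left them, time stands still between calls to the robot, and variables do not carry over. Pictures are saved under pics/ and viewed, and the job is handed in when it is done.

Besides the shell and the picture viewer there is one more tool, called after "Request:" by a JSON object that holds its "op" and its "data", one argument or row to a line. drive_tool: Moves the arm, as the interface text tells. Its arguments: {"type":"object","properties":{"moves":{"type":"array","items":{"type":"array"}},"fingers":{"type":"number"},"squeeze":{"type":"number"}},"required":["moves"]}

```bash
mkdir -p pics; ls
cat > h.py <<'E'
import numpy as np,cv2
from bench import r
from scipy.spatial.transform import Rotation as R
def snap(n,f):
    s=r.snapshot(n); cv2.imwrite('pics/'+f+'.png',s['pixels'][:,:,::-1]); np.save('pics/'+f+'.npy',s,allow_pickle=True); return s
def load(f): return np.load('pics/'+f+'.npy',allow_pickle=True).item()
def Rc(s): 
    o=s['orientation']; o=np.array(o,float)
    return o if o.shape==(3,3) else R.from_euler('xyz',o,degrees=True).as_matrix()
def ray(s,uv):
    K=np.array(s['camera_matrix'],float);uv=np.array(uv,float)
    x=(uv[0]-K[0,2])/K[0,0];y=(uv[1]-K[1,2])/K[1,1]
    rd=np.hypot(x,y);t=rd
    for _ in range(50): t=rd/(1+s['k1']*t*t)
    f=t/rd if rd>0 else 1
    d=Rc(s)@np.array([x*f,y*f,1]);return np.array(s['xyz'],float),d/np.linalg.norm(d)
def onz(s,uv,z):
    o,d=ray(s,uv);return o+d*(z-o[2])/d[2]
def tri(a,b):
    (o1,d1),(o2,d2)=a,b
    A=np.stack([d1,-d2],1);t=np.linalg.lstsq(A,o2-o1,rcond=None)[0]
    p,q=o1+t[0]*d1,o2+t[1]*d2
    return (p+q)/2,np.linalg.norm(p-q)
def proj(s,P):
    K=np.array(s['camera_matrix'],float);p=Rc(s).T@(np.array(P,float)-np.array(s['xyz']))
    x,y=p[0]/p[2],p[1]/p[2];f=1+s['k1']*(x*x+y*y)
    return K[0,0]*x*f+K[0,2],K[1,1]*y*f+K[1,2]
E
python3 - <<'E'
from h import *
for n in ['scene','top','wrist']:
    s=snap(n,n+'0'); print(n,s['camera_matrix'],s['k1'],s['xyz'],s['orientation'])
print(r.sense())
E
```

```text
pics
scene [[392.51455345   0.         316.1403274 ]
 [  0.         392.51455345 199.42447347]
 [  0.           0.           1.        ]] 0.02350849454561588 [1144.16628345 -792.99470626  849.50212669] [-127.36594187   -0.43533418   40.74809797]
top [[520.961742     0.         322.47507968]
 [  0.         520.961742   194.35097121]
 [  0.           0.           1.        ]] -4.9973749195375555e-05 [ 411.90495106  -20.22038819 1804.16994428] [-176.78616293   -0.48381322  -91.53195732]
wrist [[359.21967901   0.         316.68823883]
 [  0.         359.21967901 196.8126524 ]
 [  0.           0.           1.        ]] -0.01827161242023262 [163.5988818  579.4531226  372.49651251] [1.64803997e+02 7.16972824e-02 6.79378445e+01]
{'time': 0.15, 'joint_pos': array([ 6.30598007e+01,  7.50499042e+00,  8.53153045e+01, -1.37019175e-03,
        8.72601816e+01, -4.89320316e+00]), 'qd': array([ 0.13124512, -0.08019618, -0.19962737,  0.09933649,  0.05069856,
        0.01031342]), 'joint_efforts': array([ 1.33012760e-03, -5.70059574e+01, -5.01162708e+01, -4.93882362e-05,
        9.47096298e-03, -5.73138678e-06]), 'tool_pos': array([225.00995298, 555.73781068, 213.88383985]), 'tcp_rot': array([-1.79919700e+02, -5.50100541e-03,  1.57953066e+02]), 'ft_force': array([0.28131504, 0.09374815, 0.15492697]), 'wrist_torque': array([ 0.00823209,  0.00861652, -0.03659016]), 'finger_gap': 85.36599129480759}
```

View pics/scene0.png

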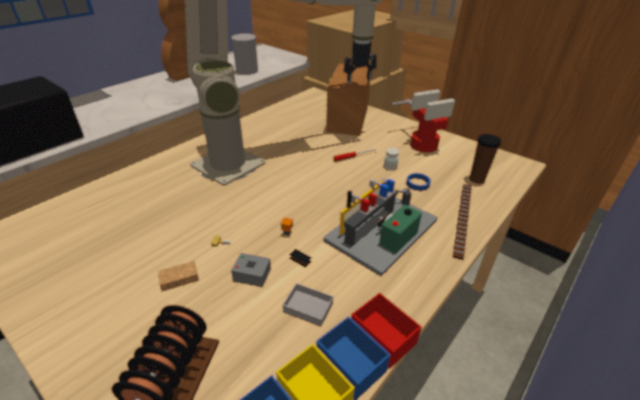

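View pics/top0.png

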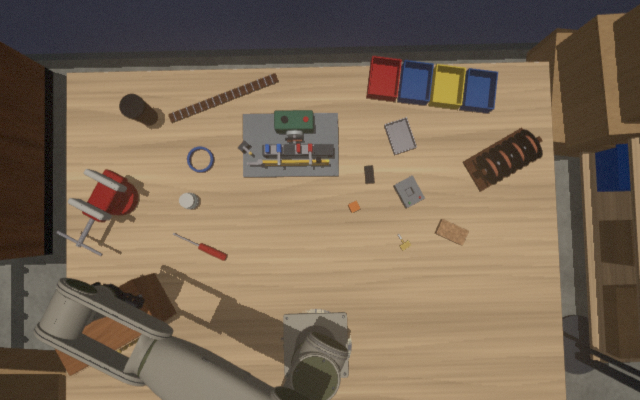

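View pics/wrist0.png

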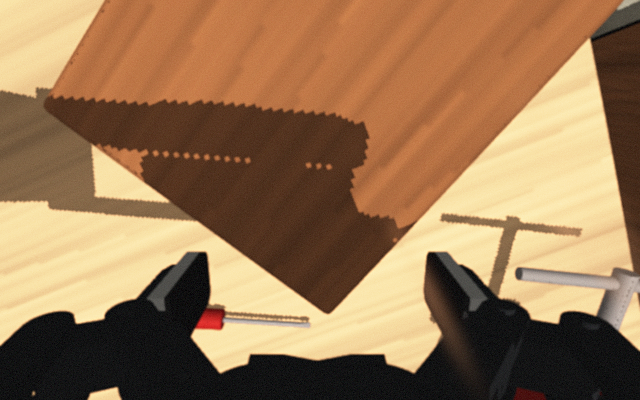

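The scene and top views show the plug (top 354,207), the grey box (408,192), the red catch (≈303,150), the blue catch (≈272,150) and the yellow gate (row ~162). In the winder, blue sits to the left and red to the right. The wrist view only shows the wooden stand.

Run:
```python
from h import *
s=load('top0');c=load('scene0')
for n,uv,z in [('plug',(354,207),54),('pod',(408,191),45),('red',(303,149),150),('blue',(272,149),150),('baseTL',(243,114),20),('baseTR',(338,113),20),('baseBL',(242,178),20),('baseBR',(339,177),20),('screwdr',(212,251),10),('tuner',(404,244),10),('bobbin',(369,174),20),('glue',(188,201),75)]:
    print(n,onz(s,uv,z).round(0))
print(tri(ray(s,(354,207)),ray(c,(287,222))))
im=s['pixels'];cv2.imwrite('pics/topz.png',cv2.resize(im[90:220,230:430],None,fx=4,fy=4,interpolation=cv2.INTER_CUBIC)[:,:,::-1])
im=c['pixels'];cv2.imwrite('pics/scz.png',cv2.resize(im[160:300,220:420],None,fx=4,fy=4,interpolation=cv2.INTER_CUBIC)[:,:,::-1])
```

```text
plug [ 464. -142.   54.]
pod [ 514. -328.   45.]
red [651.  22. 150.]
blue [654. 121. 150.]
baseTL [797. 229.  20.]
baseTR [792. -99.  20.]
baseBL [575. 237.  20.]
baseBR [570. -96.  20.]
screwdr [328. 345.  10.]
tuner [ 334. -313.   10.]
bobbin [ 578. -200.   20.]
glue [498. 409.  75.]
(array([ 466.52435939, -141.2394505 ,   44.81626111]), np.float64(5.229298721876679))
```

View pics/topz.png

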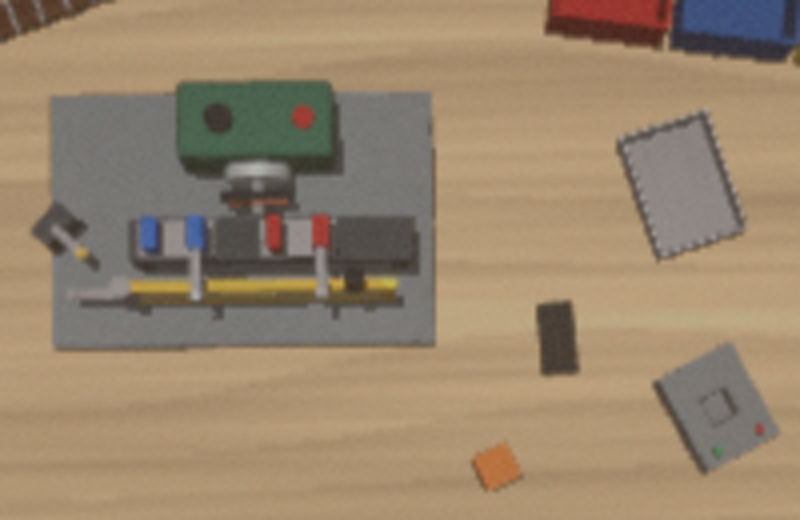

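View pics/scz.png

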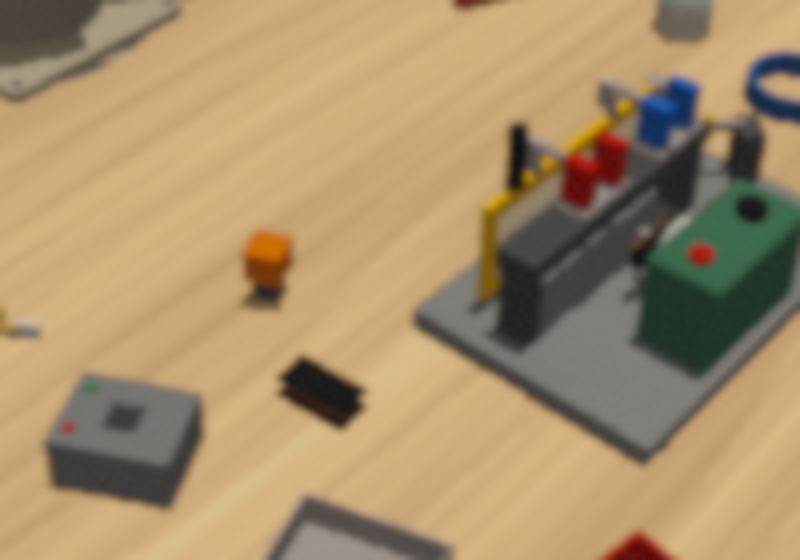

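Request:
{"op": "drive_tool", "data": {
  "moves": [
    [[10, -35, 15], -6],
    [[25, -75, 30], -12],
    [[40, -115, 45], -18],
    [[52, -155, 50], -24],
    [[65, -195, 50], -30],
    [[77, -235, 50], -36],
    [[90, -275, 50], -41],
    [[103, -315, 50], -41]
  ],
  "fingers": 60
}}

```text
time: 0.82
tool_pos: [325.5, 247.6, 264.6]
tcp_rot: [180.0, 0.0, 116.7]
ft_force: [1.2, 0.2, 0.0]
finger_gap: 59.9
```

Request:
{"op": "drive_tool", "data": {
  "moves": [
    [[122, -391, 0], 0],
    [[122, -391, 0], 0],
    [[122, -391, 0], 0],
    [[122, -391, 0], 0],
    [[122, -391, 0], 0],
    [[122, -391, 0], 0],
    [[122, -391, 0], 0],
    [[122, -391, 0], 0]
  ]
}}

```text
time: 1.48
tool_pos: [424.8, -71.1, 264.7]
tcp_rot: [180.0, 0.0, 116.9]
ft_force: [1.2, 0.7, 1.3]
finger_gap: 60.1
```

Request:
{"op": "drive_tool", "data": {
  "moves": [
    [[12, -38, 0], 0],
    [[25, -75, 0], 0],
    [[25, -75, 0], 0],
    [[25, -75, 0], 0],
    [[25, -75, 0], 0],
    [[25, -75, 0], 0],
    [[25, -75, 0], 0],
    [[25, -75, 0], 0]
  ]
}}

```text
time: 2.15
tool_pos: [449.9, -142.8, 265.0]
tcp_rot: [180.0, 0.0, 117.1]
ft_force: [0.2, 0.5, -0.4]
finger_gap: 60.1
```

Run:
```python
from h import *
s=snap('wrist','w1'); print(r.sense()['tool_pos'],s['xyz'],s['orientation'])
```

```text
[ 449.89461396 -142.87764178  265.04684487] [419.56105899 -85.00139662 423.75696224] [ 1.64781266e+02 -4.68939093e-02  2.70435134e+01]
```

View pics/w1.png

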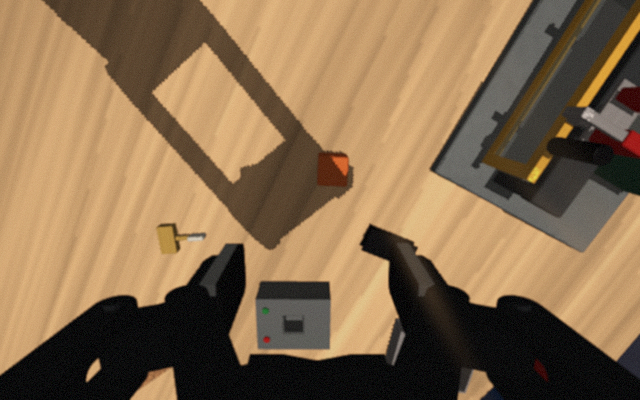

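The wrist view shows the plug at (333,168), nearly aligned with the image axes, and the grey box at (293,320) with its hole near (293,324). Both are aligned with the jaws.

Run:
```python
from h import *
s=load('w1');im=s['pixels']
a=cv2.resize(im[140:200,300:370],None,fx=8,fy=8,interpolation=cv2.INTER_NEAREST)
b=cv2.resize(im[275:355,250:340],None,fx=6,fy=6,interpolation=cv2.INTER_NEAREST)
h=max(a.shape[0],b.shape[0])
pad=lambda x:cv2.copyMakeBorder(x,0,h-x.shape[0],0,0,cv2.BORDER_CONSTANT)
c=np.hstack([pad(a),pad(b)]);print(c.shape);c=cv2.resize(c,None,fx=.7,fy=.7);cv2.imwrite('pics/w1z.png',c[:,:,::-1])
hsv=cv2.cvtColor(im,cv2.COLOR_RGB2HSV)
m=cv2.inRange(hsv,(3,180,60),(14,255,255)); m[:, :300]=0;m[:,370:]=0;m[:140]=0;m[200:]=0
n,l,st,ce=cv2.connectedComponentsWithStats(m);print(st,ce)
for y in range(146,194,3): print(y,im[y,[325,333,342]].tolist())
```

```text
(480, 1100, 3)
[[     0      0    640    400 255065]
 [   317    153     32     34    935]] [[319.45293945 199.61115794]
 [332.33796791 169.17647059]]
146 [[190, 150, 105], [189, 151, 106], [196, 155, 107]]
149 [[176, 137, 94], [197, 156, 110], [206, 163, 120]]
152 [[86, 57, 37], [111, 77, 53], [139, 106, 72]]
155 [[74, 30, 9], [98, 45, 23], [81, 35, 14]]
158 [[87, 35, 12], [183, 83, 36], [202, 96, 43]]
161 [[92, 45, 23], [136, 63, 29], [213, 105, 51]]
164 [[91, 40, 16], [87, 35, 13], [214, 104, 50]]
167 [[91, 40, 19], [89, 42, 19], [210, 102, 47]]
170 [[87, 35, 13], [87, 38, 14], [200, 93, 43]]
173 [[87, 43, 20], [89, 42, 18], [144, 64, 26]]
176 [[94, 44, 23], [93, 47, 26], [87, 38, 16]]
179 [[90, 47, 22], [91, 44, 20], [90, 40, 17]]
182 [[89, 37, 21], [89, 39, 18], [87, 40, 16]]
185 [[81, 44, 27], [80, 41, 18], [86, 44, 20]]
188 [[83, 59, 41], [92, 71, 46], [90, 68, 45]]
191 [[93, 68, 47], [95, 70, 50], [89, 67, 46]]
```

View pics/w1z.png

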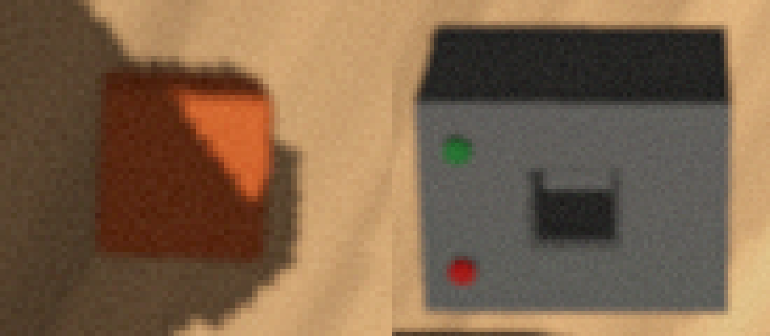

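Run:
```python
from h import *
s=load('w1')
def an(p,q): d=(q-p)[:2];return np.degrees(np.arctan2(d[1],d[0])).round(1),np.linalg.norm(d).round(1)
def quad(n,c,z):
    P=[onz(s,q,z) for q in c];print(n,np.mean(P,0).round(1),[an(P[i],P[(i+1)%4]) for i in range(4)])
quad('plug',[(318.6,156),(348.6,157.3),(347,186.8),(317.1,184.6)],54)
quad('pod',[(256,299),(330.5,299.5),(330,349),(258.3,348.8)],45)
o=lambda x,y:(250+(x-392)/4.2,275+y/4.2)
quad('hole',[o(533,170),o(617,170),o(615,243),o(535,243)],45)
P=onz(s,(333,171),54);t=load('top0')
for z in (0,20,40,54): print(z, tri(ray(s,(333,171)),ray(t,(354.2,206.7))))
print(proj(t,[464,-142,54]))
```

```text
plug [ 468.  -142.2   54. ] [(np.float64(24.6), np.float64(31.1)), (np.float64(-64.7), np.float64(31.5)), (np.float64(-157.3), np.float64(31.8)), (np.float64(114.1), np.float64(30.4))]
pod [ 514.9 -332.4   45. ] [(np.float64(26.6), np.float64(88.4)), (np.float64(-62.9), np.float64(69.2)), (np.float64(-153.1), np.float64(88.9)), (np.float64(116.7), np.float64(69.6))]
hole [ 514.5 -332.    45. ] [(np.float64(27.1), np.float64(24.1)), (np.float64(-64.9), np.float64(24.3)), (np.float64(-152.9), np.float64(23.3)), (np.float64(117.0), np.float64(24.3))]
0 (array([ 465.98027013, -141.43947363,   63.08002849]), np.float64(2.7561807133311005))
20 (array([ 465.98027013, -141.43947363,   63.08002849]), np.float64(2.7561807133311005))
40 (array([ 465.98027013, -141.43947363,   63.08002849]), np.float64(2.7561807133311005))
54 (array([ 465.98027013, -141.43947363,   63.08002849]), np.float64(2.7561807133311005))
(np.float64(353.87324796378834), np.float64(207.11941498607464))
```

Request:
{"op": "drive_tool", "data": {
  "moves": [
    [[17, 1, -40], -2.5],
    [[17, 1, -80], -2.5],
    [[17, 1, -120], -2.5],
    [[17, 1, -135], -2.5],
    [[17, 1, -135], -2.5],
    [[17, 1, -135], -2.5],
    [[17, 1, -135], -2.5],
    [[17, 1, -135], -2.5]
  ]
}}

```text
time: 2.87
tool_pos: [468.6, -143.4, 132.5]
tcp_rot: [179.8, 0.2, 114.5]
ft_force: [0.8, 0.5, 0.7]
finger_gap: 59.8
```

Run:
```python
from h import *
s=snap('wrist','w2'); print(r.sense()['tool_pos'],s['xyz'],s['orientation'])
```

```text
[ 468.45891363 -143.42499126  132.28568026] [440.41542518 -84.11553478 290.99420265] [164.62136431  -0.18877587  24.45489878]
```

View pics/w2.png

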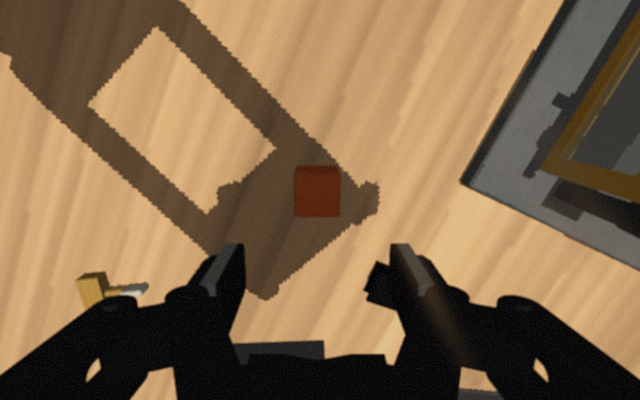

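The plug head is now square to the image at (294–340, 167–217), between the jaws.

Run:
```python
from h import *
s=load('w2');im=s['pixels'];hsv=cv2.cvtColor(im,cv2.COLOR_RGB2HSV)
m=cv2.inRange(hsv,(2,180,50),(14,255,255));m[:150]=0;m[230:]=0;m[:,:280]=0;m[:,360:]=0
ys,xs=np.where(m);print(xs.min(),xs.max(),ys.min(),ys.max())
for y in range(160,224,4):
    x=np.where(m[y])[0]; print(y,(x.min(),x.max()) if len(x) else None, im[y,317].tolist())
g=im[:,305:330].mean(1)[160:185].round(0);print(g[:,0])
for z in (48,54,60):
  P=[onz(s,q,z) for q in [(295.5,173.5),(340.5,173.5),(339.5,217),(294.5,217)]]
  print(z,np.mean(P,0),[np.linalg.norm(P[i]-P[(i+1)%4]).round(1) for i in range(4)],[np.degrees(np.arctan2(*(P[(i+1)%4]-P[i])[1::-1])).round(1) for i in range(4)])
w=load('w1')
print(tri(ray(w,(333,171.5)),ray(s,(317.5,195))))
```

```text
294 340 165 216
160 None [84, 65, 48]
164 None [89, 67, 46]
168 (np.int64(296), np.int64(336)) [78, 36, 17]
172 (np.int64(295), np.int64(338)) [82, 37, 18]
176 (np.int64(294), np.int64(340)) [88, 40, 18]
180 (np.int64(294), np.int64(339)) [89, 41, 21]
184 (np.int64(294), np.int64(339)) [89, 40, 21]
188 (np.int64(294), np.int64(339)) [90, 40, 20]
192 (np.int64(295), np.int64(339)) [91, 38, 18]
196 (np.int64(295), np.int64(338)) [88, 39, 17]
200 (np.int64(295), np.int64(339)) [84, 37, 16]
204 (np.int64(295), np.int64(338)) [91, 40, 19]
208 (np.int64(294), np.int64(338)) [89, 33, 11]
212 (np.int64(295), np.int64(339)) [87, 40, 17]
216 (np.int64(297), np.int64(337)) [89, 44, 23]
220 None [92, 71, 51]
[83. 83. 83. 83. 82. 79. 76. 74. 75. 76. 76. 77. 78. 83. 87. 88. 89. 89.
 89. 88. 89. 88. 89. 89. 88.]
48 [ 468.96675196 -143.59374596   48.        ] [np.float64(31.0), np.float64(31.6), np.float64(32.1), np.float64(31.6)] [np.float64(24.4), np.float64(-65.8), np.float64(-155.6), np.float64(112.3)]
54 [ 468.26176411 -142.12511311   54.        ] [np.float64(30.3), np.float64(30.8), np.float64(31.3), np.float64(30.8)] [np.float64(24.4), np.float64(-65.8), np.float64(-155.6), np.float64(112.3)]
60 [ 467.55677626 -140.65648027   60.        ] [np.float64(29.5), np.float64(30.0), np.float64(30.5), np.float64(30.0)] [np.float64(24.4), np.float64(-65.8), np.float64(-155.6), np.float64(112.3)]
(array([ 468.82082457, -142.99855602,   48.90210853]), np.float64(0.28482257487324064))
```

Request:
{"op": "drive_tool", "data": {
  "moves": [
    [[0, 0, -30], 0],
    [[0, 0, -55], 0],
    [[0, 0, -70], 0],
    [[0, 0, -78], 0],
    [[0, 0, -78], 0],
    [[0, 0, -78], 0],
    [[0, 0, -78], 0],
    [[0, 0, -78], 0]
  ]
}}

```text
time: 3.58
tool_pos: [468.2, -143.4, 53.5]
tcp_rot: [179.9, 0.1, 114.4]
ft_force: [-0.4, 0.4, -0.4]
finger_gap: 59.8
```

Request:
{"op": "drive_tool", "data": {
  "moves": [
    [[0, 0, 0], 0],
    [[0, 0, 0], 0],
    [[0, 0, 0], 0],
    [[0, 0, 0], 0],
    [[0, 0, 0], 0],
    [[0, 0, 0], 0],
    [[0, 0, 0], 0],
    [[0, 0, 0], 0]
  ],
  "fingers": 20,
  "squeeze": 40
}}

```text
time: 4.25
tool_pos: [466.7, -142.8, 51.6]
tcp_rot: [-180.0, -0.0, 114.5]
ft_force: [1.1, -0.5, -0.0]
finger_gap: 19.8
```

Run:
```python
from h import *
print(r.sense())
s=snap('wrist','w3')
```

```text
{'time': 4.25, 'joint_pos': array([-2.30341929e+01, -1.55141364e+00,  1.12346230e+02,  2.52507386e-04,
        6.92159443e+01, -4.74858046e+01]), 'qd': array([ 0.03460848, -0.06229226, -0.00652933, -0.03029798,  0.02132096,
       -0.0105752 ]), 'joint_efforts': array([-5.65914343e-04, -4.37325454e+01, -4.51434410e+01, -6.33318050e-04,
        2.26409262e-03,  3.14638214e-05]), 'tool_pos': array([ 466.74895551, -142.81453242,   51.6080757 ]), 'tcp_rot': array([-1.79992902e+02, -8.09150244e-03,  1.14451522e+02]), 'ft_force': array([ 1.05212971, -0.50182014, -0.03634827]), 'wrist_torque': array([-0.03273378,  0.01785426,  0.00213967]), 'finger_gap': 19.824390455111537}
```

View pics/w3.png

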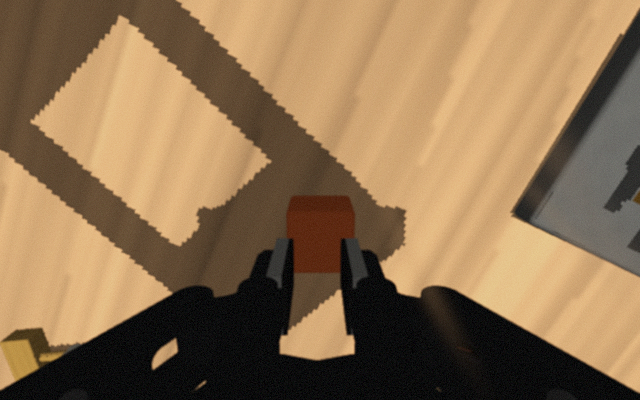

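Run:
```python
from h import *
s=load('w3');print(s['xyz'],s['orientation'])
p=r.sense()['tool_pos']
for dz in (20,0,-3,-22): print(dz,proj(s,p+[0,0,dz]))
for q in [(469,-142.5,54),(469,-142.5,0)]: print(proj(s,q))
P=[onz(s,q,54) for q in [(288,212),(354,212),(353,272),(290,272)]];print(np.mean(P,0),P)
a=cv2.resize(s['pixels'][180:350,230:410],None,fx=4,fy=4,interpolation=cv2.INTER_CUBIC);a=cv2.convertScaleAbs(a,alpha=2,beta=20);cv2.imwrite('pics/w3z.png',a[:600,:,::-1])
```

```text
[439.31949276 -83.80519858 210.39182901] [ 1.64816845e+02 -9.47050295e-03  2.44378568e+01]
20 (np.float64(317.9988447318829), np.float64(259.76595957587784))
0 (np.float64(317.8436225429635), np.float64(241.59710169680773))
-3 (np.float64(317.82330956079414), np.float64(239.2200819700102))
-22 (np.float64(317.7088714068726), np.float64(225.83126885135354))
(np.float64(322.4827393555451), np.float64(244.78296640741996))
(np.float64(321.09849649672316), np.float64(210.3790012399737))
[ 468.0477648  -141.79786026   54.        ] [array([ 447.95185334, -134.38884405,   54.        ]), array([ 475.37889992, -121.92790598,   54.        ]), array([ 488.16137472, -149.20091384,   54.        ]), array([ 460.69893121, -161.67377718,   54.        ])]
```

View pics/w3z.png

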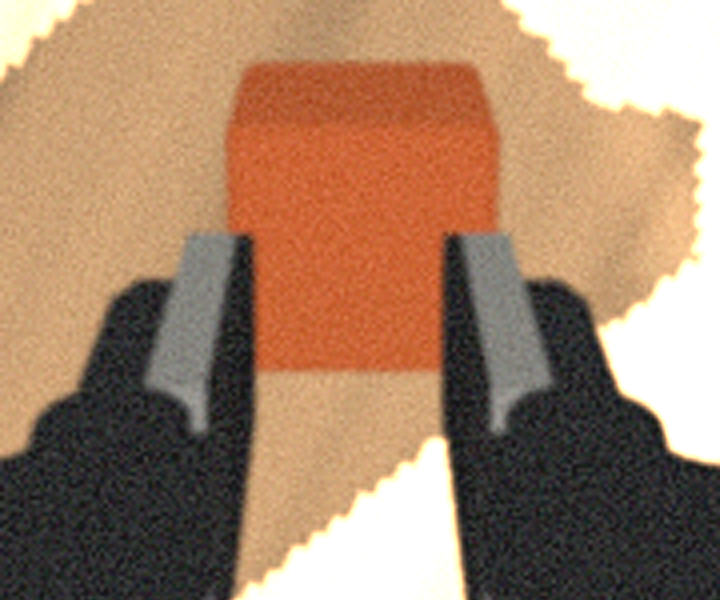

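Run:
```python
from h import *
s=snap('scene','s3');t=snap('top','t3');im=s['pixels']
print(proj(s,[466.7,-142.8,51.6]),proj(s,[466.7,-142.8,29.6]),proj(s,[468,-142,0]),proj(t,[466.7,-142.8,51.6]))
a=cv2.resize(im[150:260,230:350],None,fx=5,fy=5,interpolation=cv2.INTER_CUBIC);cv2.imwrite('pics/s3z.png',a[:,:,::-1])
```

```text
(np.float64(285.77168216768945), np.float64(220.6338967359403)) (np.float64(286.0446354740136), np.float64(225.94175537244305)) (np.float64(286.8684867281311), np.float64(232.96009444097984)) (np.float64(354.0375721358297), np.float64(206.33416176358537))
```

View pics/s3z.png

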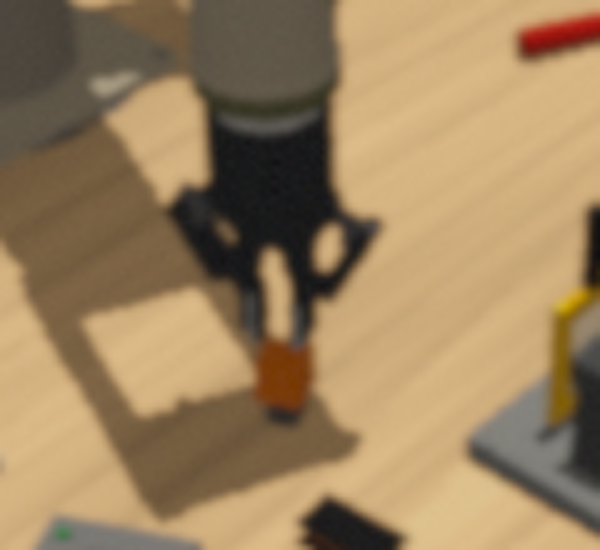

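The scene view shows the finger tips at crop y≈345, just above the orange head, and not around it. So the tips stand about 40 mm further back than the stated tool frame suggests. I'll open, go lower and check again.

Request:
{"op": "drive_tool", "data": {
  "moves": [
    [[0, 0, 0], 0],
    [[0, 0, 0], 0],
    [[0, 0, 0], 0],
    [[0, 0, -8], 0],
    [[0, 0, -18], 0],
    [[0, 0, -28], 0],
    [[0, 0, -28], 0],
    [[0, 0, -28], 0]
  ],
  "fingers": 50
}}

```text
time: 5.07
tool_pos: [465.5, -142.3, 22.1]
tcp_rot: [-179.9, -0.1, 114.5]
ft_force: [0.9, 0.6, -0.2]
finger_gap: 50.2
```

Run:
```python
from h import *
q=r.sense();print(q['tool_pos'],q['ft_force'],q['finger_gap'])
s=snap('scene','s4');w=snap('wrist','w4')
a=cv2.resize(s['pixels'][150:250,240:340],None,fx=4,fy=4,interpolation=cv2.INTER_CUBIC)
b=w['pixels'][100:400,120:520];b=cv2.resize(b,(400,300));b=cv2.copyMakeBorder(b,0,100,0,0,cv2.BORDER_CONSTANT)
cv2.imwrite('pics/c4.png',cv2.convertScaleAbs(np.hstack([a,b]),alpha=1.4)[:,:,::-1])
```

```text
[ 465.53144235 -142.28706539   22.10588626] [ 0.93354255  0.55841637 -0.20029983] 50.17611585198551
```

View pics/c4.png

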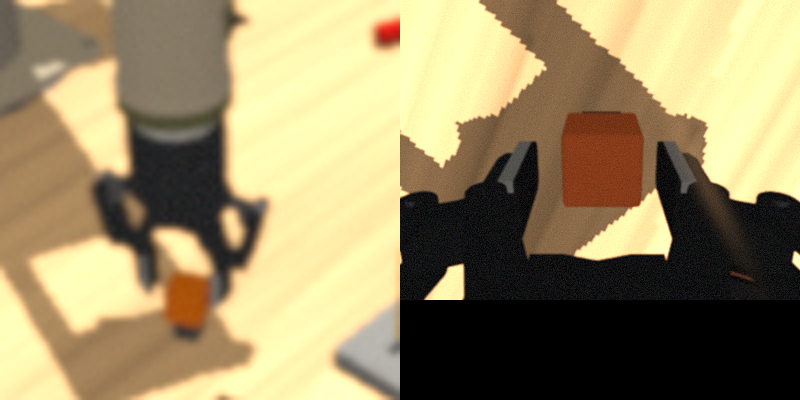

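Request:
{"op": "drive_tool", "data": {
  "moves": [
    [[2, 1, -6], 0],
    [[2, 1, -12], 0],
    [[2, 1, -12], 0],
    [[2, 1, -12], 0],
    [[2, 1, -12], 0],
    [[2, 1, -12], 0],
    [[2, 1, -12], 0],
    [[2, 1, -12], 0]
  ]
}}

```text
time: 5.83
tool_pos: [469.0, -141.9, 11.9]
tcp_rot: [180.0, 0.0, 114.5]
ft_force: [1.0, -0.2, 0.7]
finger_gap: 50.3
```

Request:
{"op": "drive_tool", "data": {
  "moves": [
    [[0, 0, 0], 0],
    [[0, 0, 0], 0],
    [[0, 0, 0], 0],
    [[0, 0, 0], 0],
    [[0, 0, 0], 0],
    [[0, 0, 0], 0],
    [[0, 0, 0], 0],
    [[0, 0, 0], 0]
  ],
  "fingers": 20
}}

```text
time: 6.5
tool_pos: [469.0, -142.0, 12.0]
tcp_rot: [180.0, 0.0, 114.5]
ft_force: [-1.8, -0.3, 3.5]
finger_gap: 31.2
```

Run:
```python
from h import *
q=r.sense();print(q['tool_pos'],q['ft_force'],q['finger_gap'])
s=snap('scene','s5');w=snap('wrist','w5')
a=cv2.resize(s['pixels'][150:250,240:340],None,fx=4,fy=4,interpolation=cv2.INTER_CUBIC)
b=w['pixels'][100:400,120:520];b=cv2.resize(b,(400,300));b=cv2.copyMakeBorder(b,0,100,0,0,cv2.BORDER_CONSTANT)
cv2.imwrite('pics/c5.png',cv2.convertScaleAbs(np.hstack([a,b]),alpha=1.4)[:,:,::-1])
```

```text
[ 469.03291008 -141.9517392    11.97080789] [-1.75511502 -0.2943002   3.47659219] 31.16123168613868
```

View pics/c5.png

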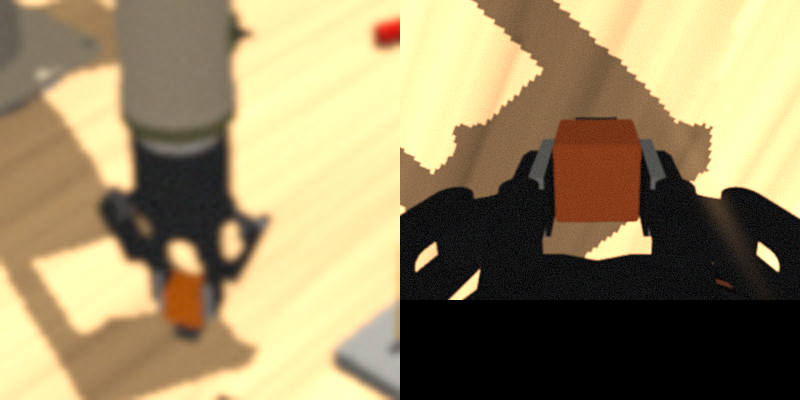

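Gripped: the gap is 31.2 mm and the head sits between the pads at (555–640, 120–220). I'll lift, pass over the box and measure the hole from nearly above.

Request:
{"op": "drive_tool", "data": {
  "moves": [
    [[0, 0, 20], 0],
    [[0, 0, 60], 0],
    [[0, 0, 100], 0],
    [[10, -30, 128], 0],
    [[22, -68, 128], 0],
    [[34, -106, 128], 2.3],
    [[46, -144, 128], 2.3],
    [[58, -182, 128], 2.3]
  ]
}}

```text
time: 7.27
tool_pos: [527.0, -325.4, 139.2]
tcp_rot: [180.0, -0.0, 116.8]
ft_force: [0.0, 1.2, -0.9]
finger_gap: 31.4
```

Request:
{"op": "drive_tool", "data": {
  "moves": [
    [[12, -38, 0], 0],
    [[24, -76, 0], 0],
    [[32, -98, 0], 0],
    [[32, -98, 0], 0],
    [[32, -98, 0], 0],
    [[32, -98, 0], 0],
    [[32, -98, 0], 0],
    [[32, -98, 0], 0]
  ]
}}

```text
time: 7.93
tool_pos: [558.9, -420.6, 139.8]
tcp_rot: [180.0, -0.0, 116.8]
ft_force: [-1.0, -0.3, -1.4]
finger_gap: 31.4
```

Run:
```python
from h import *
w=snap('wrist','w6')
q=r.sense();print(q['tool_pos'],q['tcp_rot'],q['ft_force'],q['finger_gap'],w['xyz'],w['orientation'])
```

```text
[ 558.99252049 -420.77173048  140.03940275] [1.79988657e+02 5.84354341e-03 1.16815788e+02] [ 0.58756575 -0.20380556  0.16740529] 31.19930352102724 [ 528.96025675 -362.8357702   298.58307487] [ 1.64825289e+02 -1.83778739e-02  2.68028145e+01]
```

View pics/w6.png

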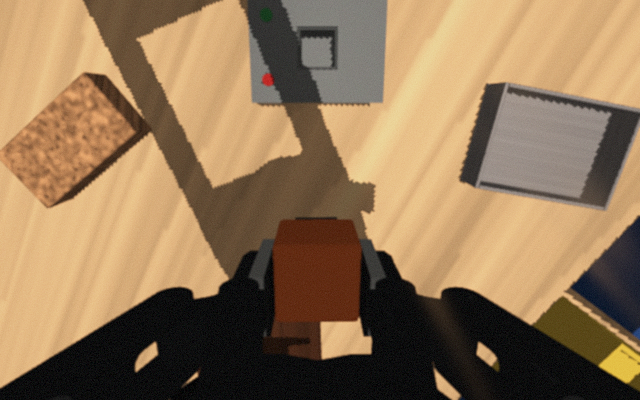

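The hole is at (298–338, 27–70) and the plug head's top is at (274–360, 245–322).

Run:
```python
from h import *
s=load('w6');im=s['pixels']
def an(p,q): d=(q-p)[:2];return np.degrees(np.arctan2(d[1],d[0])).round(1),np.linalg.norm(d).round(1)
def quad(n,c,z):
    P=[onz(s,q,z) for q in c];print(n,np.mean(P,0).round(1),[an(P[i],P[(i+1)%4]) for i in range(4)])
a=cv2.resize(im[0:110,240:395],None,fx=5,fy=5,interpolation=cv2.INTER_NEAREST)
b=cv2.resize(im[210:330,240:395],None,fx=5,fy=5,interpolation=cv2.INTER_NEAREST)
cv2.imwrite('pics/w6a.png',cv2.convertScaleAbs(a,alpha=1.3)[:,:,::-1]);cv2.imwrite('pics/w6b.png',cv2.convertScaleAbs(b,alpha=2)[:,:,::-1])
quad('hole',[(298,27),(337,27),(338,69),(301,69.5)],45)
quad('plugtop',[(273.5,247),(361,247),(359,322),(274.5,322)],182)
w=load('w1');print(tri(ray(w,(293,322)),ray(s,(318.5,48))))
```

```text
hole [ 515.4 -333.1   45. ] [(np.float64(26.8), np.float64(25.4)), (np.float64(-60.9), np.float64(26.0)), (np.float64(-152.5), np.float64(24.7)), (np.float64(120.4), np.float64(26.3))]
plugtop [ 558.3 -420.7  182. ] [(np.float64(26.8), np.float64(30.6)), (np.float64(-62.7), np.float64(30.1)), (np.float64(-153.2), np.float64(31.5)), (np.float64(115.7), np.float64(30.1))]
(array([ 514.38472452, -332.53398886,   39.92547988]), np.float64(1.3007439688854023))
```

View pics/w6a.png

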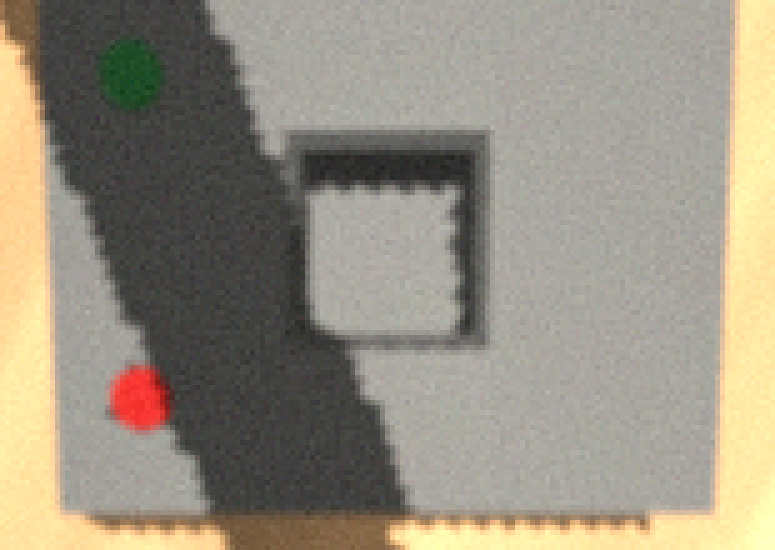

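View pics/w6b.png

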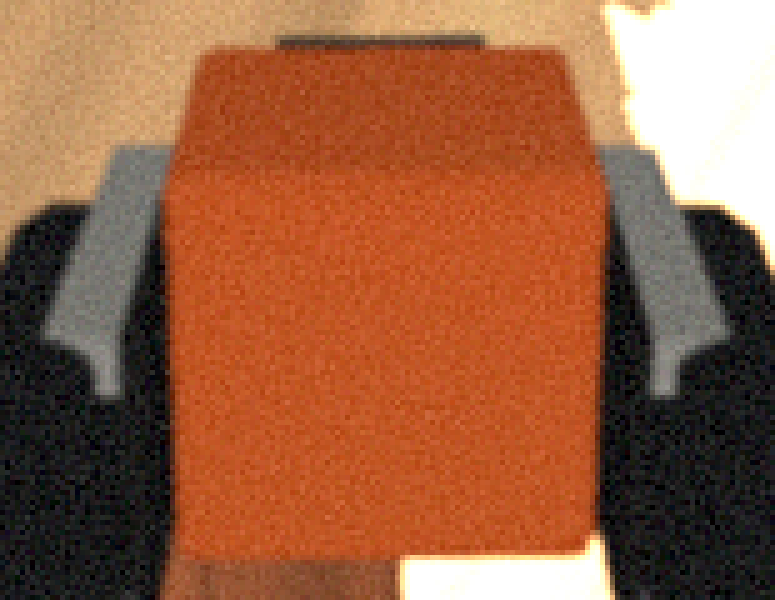

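Request:
{"op": "drive_tool", "data": {
  "moves": [
    [[-17, 35, 0], 0],
    [[-34, 70, 0], 0],
    [[-43.3, 88, -15], 0],
    [[-43.3, 88, -50], 0],
    [[-43.3, 88, -72], 0],
    [[-43.3, 88, -72], 0],
    [[-43.3, 88, -72], 0],
    [[-43.3, 88, -72], 0]
  ]
}}

```text
time: 8.65
tool_pos: [516.4, -334.3, 69.6]
tcp_rot: [179.9, 0.1, 116.8]
ft_force: [0.9, -0.1, -0.9]
finger_gap: 31.2
```

Run:
```python
from h import *
w=snap('wrist','w7')
q=r.sense();print(q['tool_pos'],q['tcp_rot'],q['ft_force'],q['finger_gap'])
```

```text
[ 516.95286283 -334.84745129   70.27250558] [179.90815382   0.18941954 116.75790906] [ 0.15267209 -0.15317593 -1.07292566] 31.2668998857644
```

View pics/w7.png

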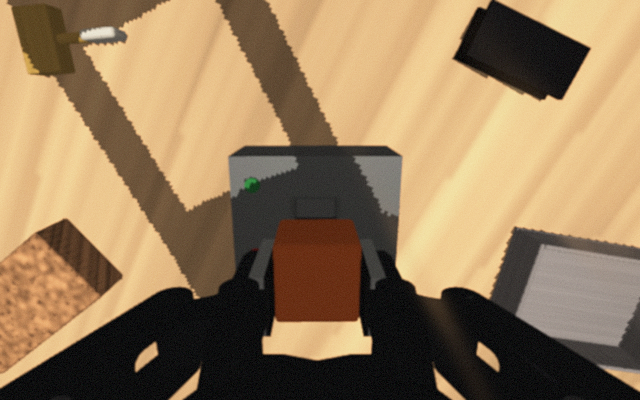

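Above the hole: its front rim shows at (295–337, 200–218), centred on the plug. I'll go in now.

Request:
{"op": "drive_tool", "data": {
  "moves": [
    [[0, 0, 0], 0],
    [[0, 0, 0], 0],
    [[0, 0, -6], 0],
    [[0, 0, -12], 0],
    [[0, 0, -17], 0],
    [[0, 0, -22], 0],
    [[0, 0, -26], 0],
    [[0, 0, -26], 0]
  ]
}}

```text
time: 9.37
tool_pos: [514.6, -333.2, 40.0]
tcp_rot: [-179.9, -0.1, 116.8]
ft_force: [0.1, 0.1, -0.7]
finger_gap: 31.1
```

Request:
{"op": "drive_tool", "data": {
  "moves": [
    [[0, 0, -4], 0],
    [[0, 0, -8], 0],
    [[0, 0, -11], 0],
    [[0, 0, -13], 0],
    [[0, 0, -13], 0],
    [[0, 0, -13], 0],
    [[0, 0, -13], 0],
    [[0, 0, -13], 0]
  ]
}}

```text
time: 10.03
tool_pos: [515.8, -334.2, 32.6]
tcp_rot: [-180.0, 0.0, 116.8]
ft_force: [-14.8, 8.7, 30.2]
finger_gap: 31.3
```

Run:
```python
from h import *
w=snap('wrist','w8')
q=r.sense();print(q['tool_pos'],q['tcp_rot'],q['ft_force'],q['finger_gap'])
s=snap('scene','s8')
a=cv2.resize(s['pixels'][190:300,210:320],None,fx=4,fy=4,interpolation=cv2.INTER_CUBIC)
b=w['pixels'][100:400,120:520];b=cv2.resize(b,(400,300));b=cv2.copyMakeBorder(b,0,140,0,0,cv2.BORDER_CONSTANT)
cv2.imwrite('pics/c8.png',cv2.convertScaleAbs(np.hstack([a,b]),alpha=1.4)[:,:,::-1])
```

```text
[ 515.85572188 -334.26726297   32.66841576] [1.79999954e+02 5.32810929e-02 1.16764671e+02] [-15.07373931   9.39127246  29.95775792] 31.27504103311677
```

View pics/c8.png

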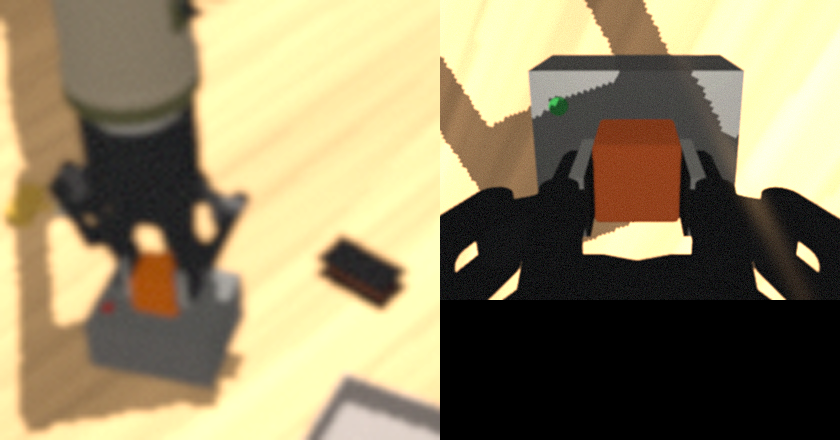

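Request:
{"op": "drive_tool", "data": {
  "moves": [
    [[0, 0, 0], 0],
    [[0, 0, 0], 0],
    [[0, 0, 0], 0],
    [[0, 0, 10], 0],
    [[0, 0, 30], 0],
    [[0, 0, 60], 0],
    [[0, 0, 90], 0],
    [[0, 0, 90], 0]
  ],
  "fingers": 50
}}

```text
time: 10.8
tool_pos: [519.0, -336.4, 126.8]
tcp_rot: [179.7, 0.6, 116.8]
ft_force: [0.1, -0.7, 1.4]
finger_gap: 50.1
```

Run:
```python
from h import *
w=snap('wrist','w9')
q=r.sense();print(q['tool_pos'],q['tcp_rot'],q['ft_force'],q['finger_gap'],w['xyz'])
s=snap('scene','s9');snap('top','t9')
a=cv2.resize(s['pixels'][220:300,220:300],None,fx=5,fy=5,interpolation=cv2.INTER_CUBIC)
b=w['pixels'][100:400,120:520];b=cv2.resize(b,(400,300));b=cv2.copyMakeBorder(b,0,100,0,0,cv2.BORDER_CONSTANT)
cv2.imwrite('pics/c9.png',cv2.convertScaleAbs(np.hstack([a,b]),alpha=1.4)[:,:,::-1])
```

```text
[ 518.1893726  -335.87239046  124.05793102] [179.78990485   0.43672133 116.75410041] [ 0.5752816  -0.35326864 -0.32558579] 50.09382771306118 [ 487.72782445 -277.52600911  284.89276265]
```

View pics/c9.png

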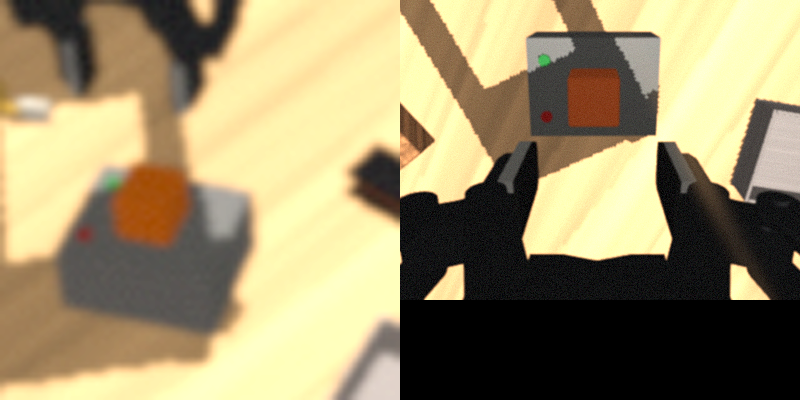

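The plug head sits flat on the box top: scene crop (110–190, 165–245), with no steel foot visible. The approach reading also agrees, 30 N at z 32.7 where 33 was expected. Now I'll look at the winder.

Request:
{"op": "drive_tool", "data": {
  "moves": [
    [[5, 15, 38], 7],
    [[15, 45, 66], 14],
    [[25, 75, 94], 21],
    [[35, 105, 122], 28],
    [[45, 140, 140], 35],
    [[55, 175, 155], 42],
    [[62, 215, 165], 49],
    [[68, 255, 165], 56]
  ],
  "fingers": 75
}}

```text
time: 11.62
tool_pos: [584.2, -77.4, 285.0]
tcp_rot: [-180.0, 0.1, 173.1]
ft_force: [0.9, -0.6, -0.4]
finger_gap: 74.7
```

Request:
{"op": "drive_tool", "data": {
  "moves": [
    [[8, 40, 0], 6.3],
    [[12, 80, 0], 6.3],
    [[16, 120, 0], 6.3],
    [[16, 138, 0], 6.3],
    [[16, 138, 0], 6.3],
    [[16, 138, 0], 6.3],
    [[16, 138, 0], 6.3],
    [[16, 138, 0], 6.3]
  ]
}}

```text
time: 12.28
tool_pos: [599.3, 57.8, 282.9]
tcp_rot: [-180.0, -0.1, 179.0]
ft_force: [0.4, 0.1, -0.1]
finger_gap: 74.9
```

Run:
```python
from h import *
w=snap('wrist','w10')
q=r.sense();print(q['tool_pos'],q['tcp_rot'],q['ft_force'],q['finger_gap'],w['xyz'],w['orientation'],q['joint_pos'].round(1))
```

```text
[599.3888741   57.67565997 283.1475738 ] [-1.79981075e+02 -5.17155594e-02  1.78946475e+02] [-0.13928051 -0.61734488 -0.11315708] 74.69188332155862 [533.18125031  57.70424292 441.70864183] [1.64863586e+02 1.71712128e-03 8.89516715e+01] [  0.6   6.8  78.9  -0.   94.3 -88.3]
```

View pics/w10.png

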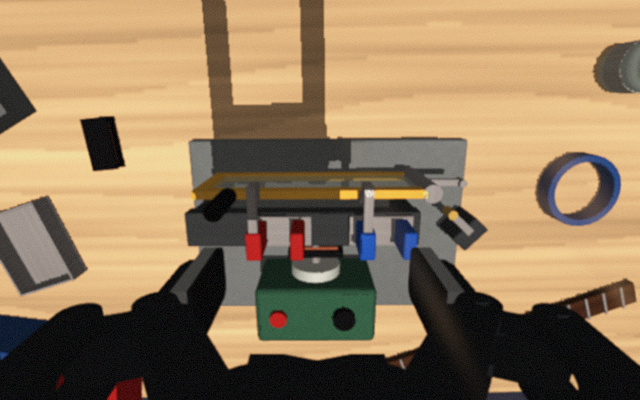

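The wrist view shows the red tab at (255,240), red block (297,240), blue tab (367,240), blue block (405,238), the post from foot (228,197) to top (212,212), and the gate at row 195.

Run:
```python
from h import *
s=load('w10');im=s['pixels']
a=cv2.resize(im[165:275,180:440],None,fx=3,fy=3,interpolation=cv2.INTER_CUBIC)
cv2.imwrite('pics/w10z.png',cv2.convertScaleAbs(a,alpha=1.6)[:,:,::-1])
hsv=cv2.cvtColor(im,cv2.COLOR_RGB2HSV)
m=cv2.inRange(hsv,(0,150,50),(8,255,255))|cv2.inRange(hsv,(172,150,50),(180,255,255))
b=cv2.inRange(hsv,(105,120,50),(125,255,255))
for M in (m,b):
    M[:210]=0;M[265:]=0;M[:,:200]=0;M[:,430:]=0
    n,l,st,ce=cv2.connectedComponentsWithStats(M)
    for i in range(1,n):
        if st[i][4]>50: print(st[i],ce[i].round(1))
```

```text
[245 221  21  39 574] [255.8 242.9]
[289 220  50  41 662] [300.9 242.3]
[356 221  20  40 539] [364.8 243.5]
[395 220  23  40 562] [406.3 238.5]
```

View pics/w10z.png

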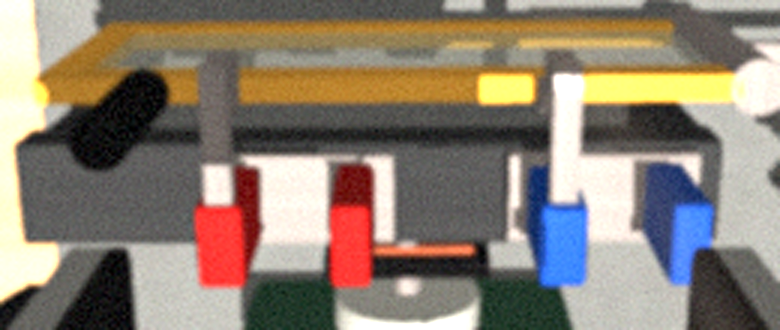

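Run:
```python
from h import *
s=load('w10');t=load('t9')
o=lambda x,y:(180+x/3,165+y/3)
for n,c in dict(rt=(195,245),rb=(331,372),bt=(541,585),bb=(674,712)).items():
    for z in (150,):
        P=[onz(s,o(x,y),z) for x in c for y in (203,285)]
        print(n,np.mean(P,0).round(1),[p.round(1)[:2].tolist() for p in P])
print('post top',onz(s,o(95,145),175), 'foot',onz(s,o(150,88),120))
print('gate hinge',onz(s,o(765,88),120))
im=t['pixels'];a=cv2.resize(im[135:175,240:345],None,fx=7,fy=7,interpolation=cv2.INTER_CUBIC);cv2.imwrite('pics/t9z.png',cv2.convertScaleAbs(a,alpha=1.5)[:,:,::-1])
```

```text
rt [656.1   0.  150. ] [[643.1, -6.4], [668.8, -8.2], [643.3, 8.1], [669.1, 6.6]]
rb [656.7  38.4 150. ] [[643.8, 32.9], [669.5, 31.9], [644.0, 44.7], [669.7, 44.0]]
bt [657.9 100.  150. ] [[644.9, 93.4], [670.6, 93.8], [645.1, 106.1], [670.9, 106.7]]
bb [658.6 138.  150. ] [[645.6, 131.8], [671.4, 133.0], [645.8, 142.8], [671.6, 144.3]]
post top [617.16513382 -25.78323961 175.        ] foot [616.33929717 -24.2030495  120.        ]
gate hinge [619.81436097 165.90547991 120.        ]
```

View pics/t9z.png

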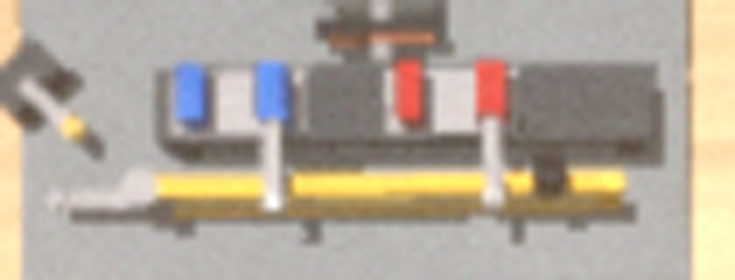

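Run:
```python
from h import *
s=load('w10');t=load('t9')
o=lambda x,y:(180+x/3,165+y/3);q=lambda x,y:(240+x/7-.4,135+y/7-.4)
for n,c,d in [('rt',(220,244),(491,88)),('rb',(351.5,244),(408,93)),('bt',(563,244),(273,91)),('bb',(693,244),(191,94))]:
    print(n,tri(ray(s,o(*c)),ray(t,q(*d))),onz(t,q(*d),150).round(1))
print('post',onz(t,q(550,165),175))
```

```text
rt (array([ 6.56517283e+02, -1.13362095e-01,  1.48794325e+02]), np.float64(0.2590641675910516)) [656.4  -0.  150. ]
rb (array([654.64053593,  38.20082925, 154.20840151]), np.float64(0.9604450193931858)) [655.1  37.9 150. ]
bt (array([657.359235  ,  99.60537184, 151.04450847]), np.float64(0.5070338597879132)) [657.6  99.4 150. ]
bb (array([656.32253457, 136.44442239, 155.17251911]), np.float64(0.23544419127454005)) [657.2 136.8 150. ]
post [617.24088611 -25.93672391 175.        ]
```

Request:
{"op": "drive_tool", "data": {
  "moves": [
    [[30, -17, -15], 0],
    [[57, -32, -40], 0],
    [[57, -32, -75], 0],
    [[57, -32, -100], 0],
    [[57, -32, -100], 0],
    [[57, -32, -100], 0],
    [[57, -32, -100], 0],
    [[57, -32, -100], 0]
  ]
}}

```text
time: 13.0
tool_pos: [658.1, 26.9, 187.3]
tcp_rot: [-180.0, 0.3, 179.0]
ft_force: [-0.2, -0.0, -0.6]
finger_gap: 75.3
```

Run:
```python
from h import *
w=snap('wrist','w11')
q=r.sense();print(q['tool_pos'],q['tcp_rot'],q['ft_force'],q['finger_gap'],w['xyz'],w['orientation'],q['joint_pos'].round(1))
```

```text
[658.08656156  27.02821422 187.25866176] [-179.99559237    0.29287402  179.04765266] [0.83772364 0.84876106 0.03360908] 74.81471465616367 [590.96008556  26.66667098 345.71294199] [ 1.64501931e+02 -1.75908034e-02  8.90205215e+01] [ -2.1  16.9  77.3   0.   85.4 -91.2]
```

View pics/w11.png

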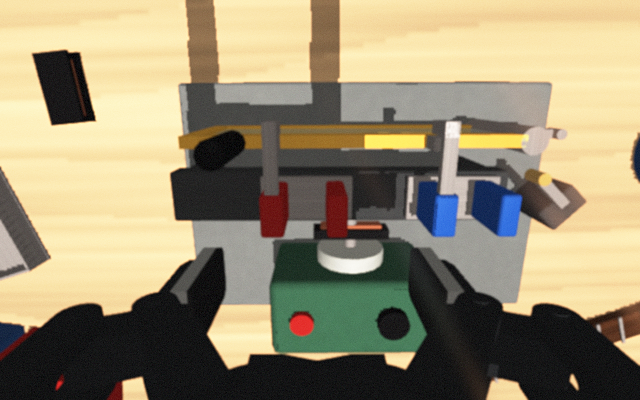

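The red catch is at u 260–347, between the open fingers (218 and 412). I'll descend.

Request:
{"op": "drive_tool", "data": {
  "moves": [
    [[0, 0, -20], 0],
    [[0, 0, -45], 0],
    [[0, 0, -65], 0],
    [[0, 0, -80], 0],
    [[0, 0, -85], 0],
    [[0, 0, -85], 0],
    [[0, 0, -85], 0],
    [[0, 0, -85], 0]
  ]
}}

```text
time: 13.72
tool_pos: [658.0, 27.2, 101.2]
tcp_rot: [-180.0, 0.2, 179.1]
ft_force: [0.3, 0.0, -0.4]
finger_gap: 74.8
```

Run:
```python
from h import *
w=snap('wrist','w12');s=snap('scene','s12')
q=r.sense();print(q['tool_pos'],q['tcp_rot'],q['ft_force'],q['finger_gap'],w['xyz'],w['orientation'],q['joint_pos'].round(1))
a=cv2.resize(s['pixels'][150:260,330:440],None,fx=4,fy=4,interpolation=cv2.INTER_CUBIC)
b=w['pixels'][100:400,120:520];b=cv2.resize(b,(400,300));b=cv2.copyMakeBorder(b,0,140,0,0,cv2.BORDER_CONSTANT)
cv2.imwrite('pics/c12.png',cv2.convertScaleAbs(np.hstack([a,b]),alpha=1.4)[:,:,::-1])
```

```text
[657.8245511   27.13701861 100.84975703] [-179.99552896    0.18306912  179.05466487] [-0.67804139 -0.37146829 -0.09460633] 75.090235688521 [591.11835904  26.9473942  259.74832861] [ 1.64581513e+02 -1.96980257e-02  8.90444661e+01] [ -2.1  20.4  82.3  -0.   77.1 -91.2]
```

View pics/c12.png

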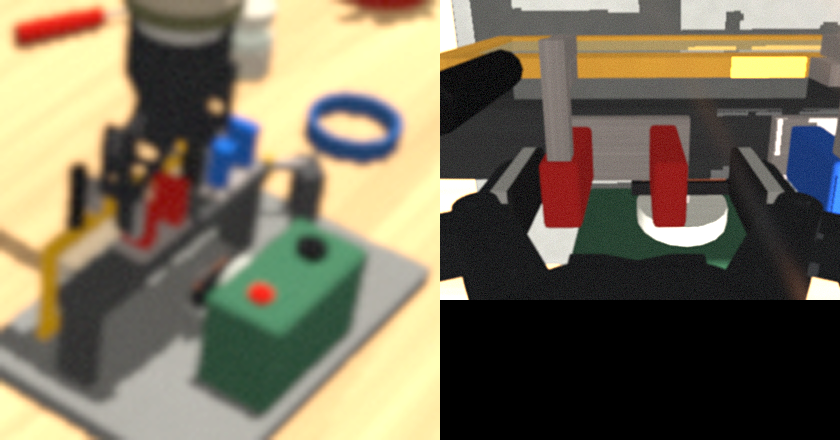

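Request:
{"op": "drive_tool", "data": {
  "moves": [
    [[0, -1, 0], 0],
    [[0, -1, 0], 0],
    [[0, -1, 0], 0],
    [[0, -1, 0], 0],
    [[0, -1, 0], 0],
    [[0, -1, 0], 0],
    [[0, -1, 0], 0],
    [[0, -1, 0], 0]
  ],
  "fingers": 25,
  "squeeze": 60
}}

```text
time: 14.48
tool_pos: [657.9, 26.5, 101.5]
tcp_rot: [-180.0, 0.2, 179.1]
ft_force: [-2.3, 4.4, 10.4]
finger_gap: 35.5
```

Run:
```python
from h import *
w=snap('wrist','w13');s=snap('scene','s13')
q=r.sense();print(q['tool_pos'],q['tcp_rot'],q['ft_force'],q['finger_gap'])
a=cv2.resize(s['pixels'][150:260,330:440],None,fx=4,fy=4,interpolation=cv2.INTER_CUBIC)
b=w['pixels'][100:400,120:520];b=cv2.resize(b,(400,300));b=cv2.copyMakeBorder(b,0,140,0,0,cv2.BORDER_CONSTANT)
cv2.imwrite('pics/c13.png',cv2.convertScaleAbs(np.hstack([a,b]),alpha=1.4)[:,:,::-1])
```

```text
[657.84215722  26.49257233 101.48375558] [-179.98163852    0.19638929  179.10821533] [-3.17411644  3.99094346 11.22107746] 35.2855944268277
```

View pics/c13.png

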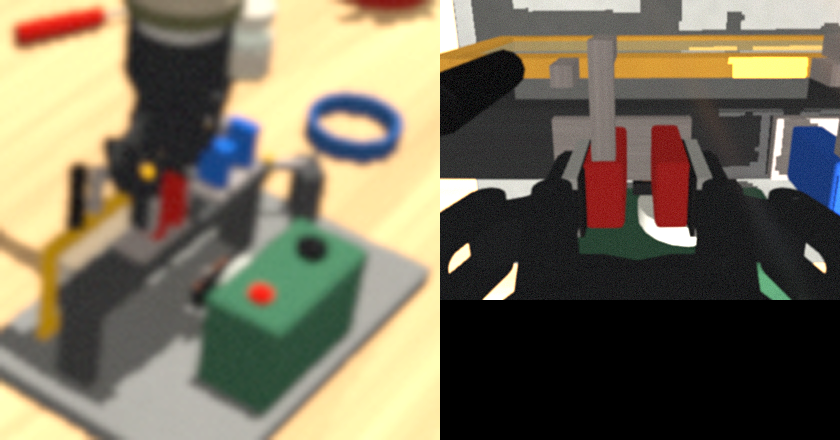

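Red is squeezed: the gap stalled at 35.3 mm and the tab sits against the block (crop 585–688). I'll hold briefly, release and move to blue.

Request:
{"op": "drive_tool", "data": {
  "moves": [
    [[0, 0, 2], 0],
    [[0, 0, 2], 0],
    [[0, 0, 2], 0],
    [[0, 0, 2], 0],
    [[0, 0, 2], 0],
    [[0, 0, 2], 0],
    [[0, 0, 2], 0],
    [[0, 0, 2], 0]
  ]
}}

```text
time: 15.25
tool_pos: [657.8, 26.5, 101.5]
tcp_rot: [-180.0, 0.2, 179.1]
ft_force: [3.9, 4.3, -1.3]
finger_gap: 35.3
```

Request:
{"op": "drive_tool", "data": {
  "moves": [
    [[0, 0, 0], 0],
    [[0, 0, 0], 0],
    [[0, 0, 0], 0],
    [[0, 0, 0], 0],
    [[0, 0, 15], 0],
    [[0, 0, 40], 0],
    [[0, 0, 70], 0],
    [[0, 0, 70], 0]
  ],
  "fingers": 75
}}

```text
time: 15.92
tool_pos: [659.8, 26.0, 178.3]
tcp_rot: [-180.0, 0.6, 179.0]
ft_force: [1.2, 0.6, 1.2]
finger_gap: 74.7
```

Request:
{"op": "drive_tool", "data": {
  "moves": [
    [[0, 35, 0], 0],
    [[1, 70, 0], 0],
    [[1.5, 90, 0], 0],
    [[1.5, 99.5, 0], 0],
    [[1.5, 99.5, 0], 0],
    [[1.5, 99.5, 0], 0],
    [[1.5, 99.5, 0], 0],
    [[1.5, 99.5, 0], 0]
  ]
}}

```text
time: 16.58
tool_pos: [658.1, 124.1, 170.6]
tcp_rot: [-180.0, -0.0, 179.0]
ft_force: [0.2, -0.2, -0.6]
finger_gap: 75.0
```

Run:
```python
from h import *
w=snap('wrist','w14')
q=r.sense();print(q['tool_pos'],q['tcp_rot'],q['ft_force'],q['finger_gap'])
```

```text
[658.17500268 124.13879672 170.66563754] [-1.79982200e+02 -1.43059231e-03  1.78958618e+02] [-0.49805052  0.17250083 -0.07098699] 74.83656312717713
```

View pics/w14.png

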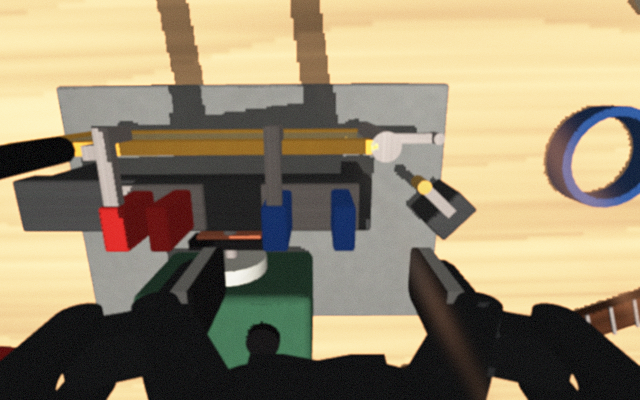

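The blue catch is at u 262–354, between the fingers, and its home centre should be at y≈125. The red jaws (102–192) stay closed up.

Request:
{"op": "drive_tool", "data": {
  "moves": [
    [[0, 0.5, -20], 0],
    [[0, 0.5, -40], 0],
    [[0, 0.5, -58], 0],
    [[0, 0.5, -66], 0],
    [[0, 0.5, -67], 0],
    [[0, 0.5, -67], 0],
    [[0, 0.5, -67], 0],
    [[0, 0.5, -67], 0]
  ]
}}

```text
time: 17.3
tool_pos: [659.2, 126.1, 105.6]
tcp_rot: [180.0, 0.2, 179.0]
ft_force: [-0.4, 0.2, 0.5]
finger_gap: 75.1
```

Request:
{"op": "drive_tool", "data": {
  "moves": [
    [[0, 0, 0], 0],
    [[0, 0, 0], 0],
    [[0, 0, 0], 0],
    [[0, 0, 0], 0],
    [[0, 0, 0], 0],
    [[0, 0, 0], 0],
    [[0, 0, 0], 0],
    [[0, 0, 0], 0]
  ],
  "fingers": 25
}}

```text
time: 17.97
tool_pos: [659.5, 126.6, 106.6]
tcp_rot: [180.0, 0.2, 179.1]
ft_force: [-0.7, 1.2, 8.8]
finger_gap: 35.5
```

Request:
{"op": "drive_tool", "data": {
  "moves": [
    [[0, 0, 0], 0],
    [[0, 0, 0], 0],
    [[0, 0, 0], 0],
    [[0, 0, 0], 0],
    [[0, 0, 0], 0],
    [[0, 0, 0], 0],
    [[0, 0, 0], 0],
    [[0, 0, 0], 0]
  ]
}}

```text
time: 18.63
tool_pos: [659.5, 126.6, 106.6]
tcp_rot: [180.0, 0.2, 179.1]
ft_force: [-1.2, 1.3, 8.8]
finger_gap: 35.3
```

Run:
```python
from h import *
w=snap('wrist','w15')
q=r.sense();print(q['tool_pos'],q['tcp_rot'],q['ft_force'],q['finger_gap'])
```

```text
[659.50960005 126.5692959  106.65492827] [179.99580409   0.23043273 179.0950622 ] [-2.53194459  1.44822513  8.52825737] 35.281935647607646
```

View pics/w15.png

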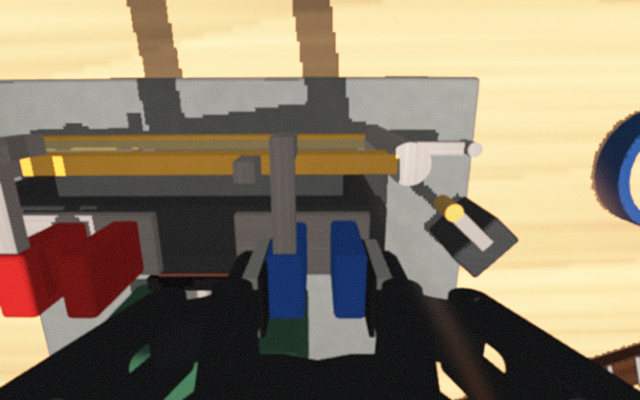

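Blue is home: the gap is 35.3 mm and the jaws show at 268–365. Red still looks closed at 0–142. Now I'll release, rise and turn to the post.

Request:
{"op": "drive_tool", "data": {
  "moves": [
    [[0, 0, 0], 0],
    [[0, 0, 0], 0],
    [[0, 0, 0], 0],
    [[0, 0, 0], 0],
    [[0, 0, 15], 0],
    [[0, 0, 40], 0],
    [[0, 0, 75], 0],
    [[0, 0, 90], 0]
  ],
  "fingers": 75
}}

```text
time: 19.35
tool_pos: [659.4, 126.3, 198.2]
tcp_rot: [180.0, 0.2, 179.1]
ft_force: [1.9, 0.5, 1.5]
finger_gap: 74.9
```

Request:
{"op": "drive_tool", "data": {
  "moves": [
    [[-4, -12, 5], -7],
    [[-10, -36, 5], -14],
    [[-16, -60, 5], -21],
    [[-22, -85, 5], -28],
    [[-28, -110, 5], -35],
    [[-35, -135, 5], -42],
    [[-42, -152, 5], -49],
    [[-42, -152, 5], -56]
  ],
  "fingers": 50
}}

```text
time: 20.02
tool_pos: [615.0, -29.4, 198.5]
tcp_rot: [-179.9, 0.0, 122.5]
ft_force: [-0.6, 0.9, 0.5]
finger_gap: 50.1
```

Request:
{"op": "drive_tool", "data": {
  "moves": [
    [[0, 0, 0], -7],
    [[0, 0, 0], -14],
    [[0, 0, 0], -21],
    [[0, 0, 0], -28],
    [[0, 0, 0], -34],
    [[0, 0, 0], -34],
    [[0, 0, 0], -34],
    [[0, 0, 0], -34]
  ]
}}

```text
time: 20.68
tool_pos: [616.0, -25.8, 198.6]
tcp_rot: [-180.0, -0.0, 89.3]
ft_force: [-0.1, 0.0, -0.7]
finger_gap: 49.8
```

Run:
```python
from h import *
w=snap('wrist','w16')
q=r.sense();print(q['tool_pos'],q['tcp_rot'],q['ft_force'],q['finger_gap'],w['xyz'],w['orientation'])
print(proj(w,[617,-26,175]),proj(w,[616.5,-24.5,120]))
```

```text
[616.00442794 -25.83450415 198.65028078] [-1.79996028e+02 -2.07911462e-03  8.92226603e+01] [-0.6304334   0.60410185 -0.57165514] 50.012338038510336 [616.82848764  39.13378952 357.32727213] [ 1.64819561e+02  6.25657144e-03 -7.55524911e-01]
(np.float64(318.6426200484144), np.float64(224.92866272431215)) (np.float64(317.47263522448384), np.float64(195.73920839777998))
```

View pics/w16.png

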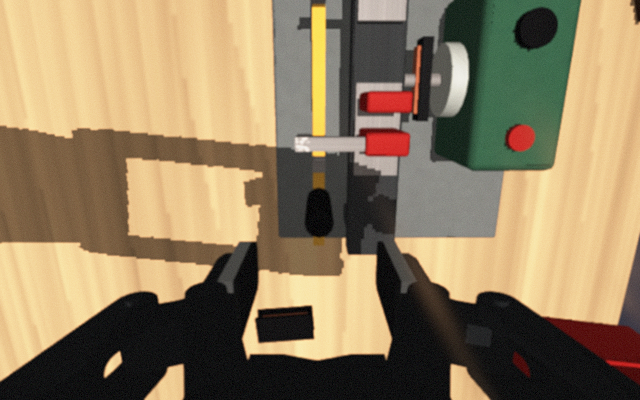

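The post is at (306–332, 188–237), on the predicted spot and between the fingers. I'll go down and take it.

Request:
{"op": "drive_tool", "data": {
  "moves": [
    [[1, 0, -25], 0],
    [[1, 0, -50], 0],
    [[1, 0, -72], 0],
    [[1, 0, -85], 0],
    [[1, 0, -88], 0],
    [[1, 0, -88], 0],
    [[1, 0, -88], 0],
    [[1, 0, -88], 0]
  ]
}}

```text
time: 21.4
tool_pos: [618.3, -26.0, 112.8]
tcp_rot: [179.8, 0.0, 89.1]
ft_force: [0.4, 0.5, 0.8]
finger_gap: 49.9
```

Request:
{"op": "drive_tool", "data": {
  "moves": [
    [[0, 0, 0], 0],
    [[0, 0, 0], 0],
    [[0, 0, 0], 0],
    [[0, 0, 0], 0],
    [[0, 0, 0], 0],
    [[0, 0, 0], 0],
    [[0, 0, 0], 0],
    [[0, 0, 0], 0]
  ],
  "fingers": 5,
  "squeeze": 40
}}

```text
time: 22.07
tool_pos: [617.6, -25.9, 111.8]
tcp_rot: [179.9, 0.0, 89.1]
ft_force: [-0.8, 0.0, 5.1]
finger_gap: 14.8
```

Run:
```python
from h import *
w=snap('wrist','w17');s=snap('scene','s17')
q=r.sense();print(q['tool_pos'],q['tcp_rot'],q['ft_force'],q['finger_gap'],q['joint_pos'].round(1))
a=cv2.resize(s['pixels'][150:260,320:430],None,fx=4,fy=4,interpolation=cv2.INTER_CUBIC)
b=w['pixels'][100:400,120:520];b=cv2.resize(b,(400,300));b=cv2.copyMakeBorder(b,0,140,0,0,cv2.BORDER_CONSTANT)
cv2.imwrite('pics/c17.png',cv2.convertScaleAbs(np.hstack([a,b]),alpha=1.4)[:,:,::-1])
h=np.array([617+.3+3.3,-25.5+190]);print(h)
```

```text
[617.61603215 -25.92349873 111.75622838] [1.79914433e+02 1.08490646e-02 8.90596168e+01] [-1.27592629  0.55068014  5.72939821] 14.640160751071338 [-7.2 14.  88.8 -0.  77.1 -6.2]
[620.6 164.5]
```

View pics/c17.png

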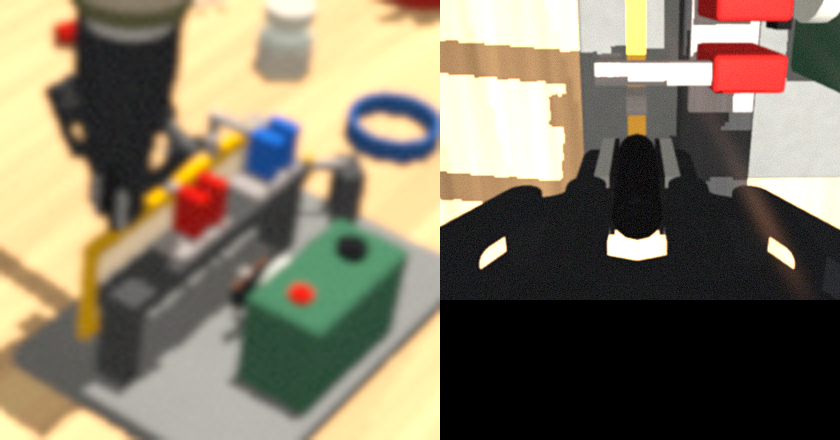

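The post is between the pads, with the gap stopped at 14.6 mm. From the post, the hinge works out near (620.6, 164.5). I'll swing the gate along its arc.

Request:
{"op": "drive_tool", "data": {
  "moves": [
    [[-13.2, 0.7, 0], -4],
    [[-26.4, 2.3, 0], -8],
    [[-39.4, 4.8, 0], -12],
    [[-52.2, 8.3, 0], -16],
    [[-64.8, 12.6, 0], -20],
    [[-77, 17.8, 0], -24],
    [[-88.8, 23.8, 0], -28],
    [[-100.2, 30.6, 0], -32]
  ],
  "squeeze": 60
}}

```text
time: 22.83
tool_pos: [516.8, 3.9, 111.8]
tcp_rot: [179.9, 0.0, 56.8]
ft_force: [-1.7, -3.4, 6.7]
finger_gap: 14.5
```

Run:
```python
from h import *
w=snap('wrist','w18')
q=r.sense();print(q['tool_pos'],q['tcp_rot'],q['ft_force'],q['finger_gap'],q['joint_pos'].round(1))
```

```text
[515.23079903   4.97175191 111.78248265] [1.79962462e+02 5.90914195e-02 5.65448716e+01] [-1.86468609 -5.99627163  7.07519393] 15.08772048728252 [-5.100e+00 -1.400e+00  1.055e+02 -1.000e-01  7.600e+01  2.840e+01]
```

View pics/w18.png

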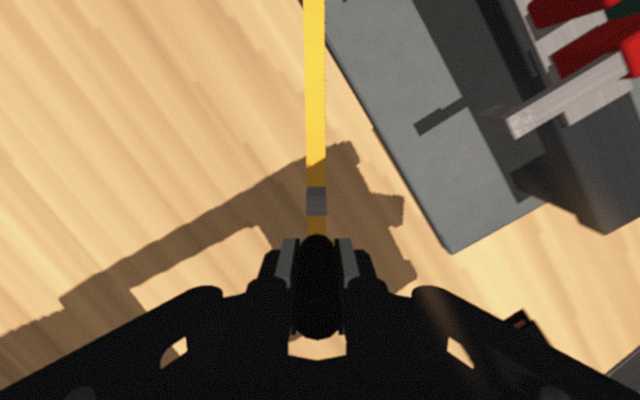

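The gate follows: the yellow top bar lies along u≈316 and the post is still between the pads. On through the detent.

Request:
{"op": "drive_tool", "data": {
  "moves": [
    [[-10.8, 7.6, 0], -4],
    [[-21.1, 16, 0], -8],
    [[-30.8, 25, 0], -12],
    [[-39.9, 34.7, 0], -16],
    [[-48.2, 45, 0], -20],
    [[-55.8, 55.9, 0], -24],
    [[-62.6, 67.3, 0], -28],
    [[-68.7, 79.1, 0], -32]
  ]
}}

```text
time: 23.55
tool_pos: [446.9, 82.8, 111.7]
tcp_rot: [179.9, 0.2, 24.8]
ft_force: [-10.1, -6.9, 12.6]
finger_gap: 14.5
```

Request:
{"op": "drive_tool", "data": {
  "moves": [
    [[-5.2, 12.2, 0], -4],
    [[-9.5, 24.7, 0], -8],
    [[-9.5, 24.7, 0], -8],
    [[-9.5, 24.7, 0], -8],
    [[-9.5, 24.7, 0], -8],
    [[-9.5, 24.7, 0], -8],
    [[-9.5, 24.7, 0], -8],
    [[-9.5, 24.7, 0], -8]
  ]
}}

```text
time: 24.22
tool_pos: [437.1, 107.6, 111.7]
tcp_rot: [179.9, 0.2, 17.1]
ft_force: [-15.5, -6.5, 18.3]
finger_gap: 14.6
```

Run:
```python
from h import *
w=snap('wrist','w19');s=snap('scene','s19');snap('top','t19')
q=r.sense();print(q['tool_pos'],q['tcp_rot'],q['ft_force'],q['finger_gap'],q['qd'].round(2))
p=q['tool_pos'];print(np.degrees(np.arctan2(620.6-p[0],164.5-p[1]))-1,np.hypot(620.6-p[0],164.5-p[1]))
a=cv2.resize(s['pixels'][150:300,220:420],None,fx=2,fy=2,interpolation=cv2.INTER_CUBIC)
b=w['pixels'][100:400,120:520];b=cv2.resize(b,(400,300))
cv2.imwrite('pics/c19.png',cv2.convertScaleAbs(np.hstack([a,b]),alpha=1.4)[:,:,::-1])
```

```text
[437.14946876 107.57961406 111.71956671] [179.94376048   0.2092433   17.05583169] [-15.81765458  -7.14055139  18.26827243] 14.150741691332726 [ 0.03  0.08  0.02  0.13  0.1  -0.01]
71.76211242252405 192.07818134476958
```

View pics/c19.png

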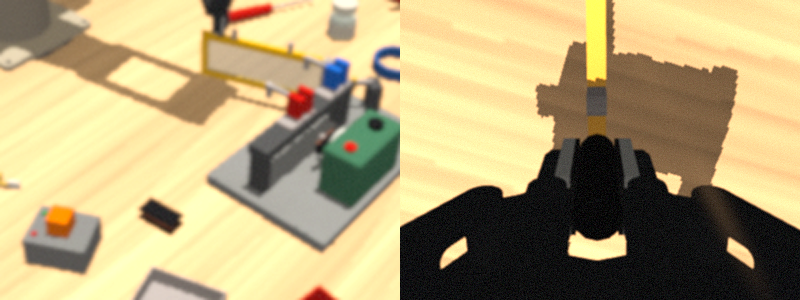

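View pics/t19.png

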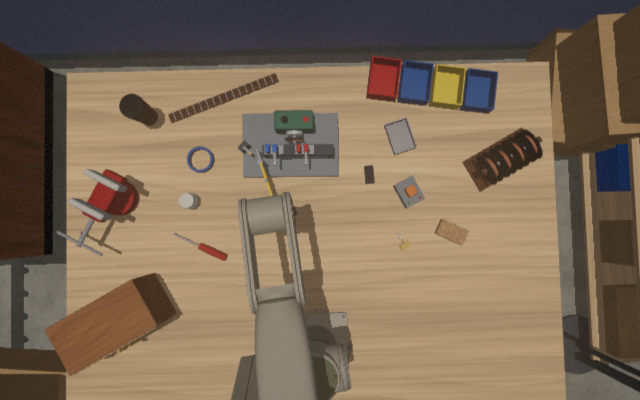

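The gate stands near 72° by the tool pose and about 74° in the top view. The post is in the pads, the plug is in the box, and the bystanders are where they were. I'll hand in.

Run:
```python
from h import *
q=r.sense();print(q['time'],q['tool_pos'],q['ft_force'],q['finger_gap'])
print(r.hand_in())
```

```text
24.3667 [437.14946876 107.57961406 111.71956671] [-15.81765458  -7.14055139  18.26827243] 14.150741691332726
the job is handed in; nothing more can be done
None
```

I did all the steps in order and handed the job in at 24.4 s, with the gripper still holding the gate post. The hand-in gave no verdict, so the results below rest on my own measurements.

**Plug:** it is in the socket and let go. The arm bottomed out at about 30 N with TCP z 32.7, where 33 mm was expected. The head lies flat on the box in the pictures.

**Catches:** I squeezed red first, then blue. Both stalled at a 35.3 mm gap. The stated home width is 37 mm, and the 32 mm plug head read 31.2. I had no direct reading of the tab travel; both catches looked closed in later views.

**Gate:** it stands at about 72° by the tool pose and about 74° in the top view. The post is in the pads at a 14.2 mm gap with a 60 N grip and steady force readings. The other things on the bench look unmoved.

**Disagreements:**
- **Finger length:** the fingertips stand about 40 mm further back than the stated tool frame. The first closing on the plug therefore passed above it, without contact. I corrected for this from the pictures.
- **Force:** small upward forces of about 10–18 N showed while squeezing the catches and holding the post.

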